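Find the stamped tray and push it to the dispatch rail

ROBOT

A 7-joint arm with a two-finger parallel gripper is mounted at the origin on a cart in front of the work surface, level with it; the furniture and walls round the work are solid. World frame = base frame: x ahead of the robot, y to its left, z up, the work surface at z = 0. Lengths are in m, angles in rad, forces in N, time in s.
With the tool pointing down it reaches from about 0.4 to 0.85 m from the base axis. Payload 10.4 kg.
Tool frame: the origin (TCP) lies between the finger pads; the fingertips stand ahead of it and the grasp point (between the pads) lies 6 mm ahead of it (finger_overhang is the z of the fingertips in the tool frame, in m); z points along the fingers, y is the direction in which the jaws open and shut (so a half turn about z gives the same grasp; the last joint's range is limited). The gripper opens to 85 mm and grips with 20 to 120 N. Pads are 22 mm wide; open, the fingers measure 114 mm over their backs; the gripper's body (76 mm by 85 mm) begins 54 mm behind the grasp point. The pads swing forward as they close: fully open they stand 13 mm farther back than shut.
Start: joints at [-1.26, 0.332, -0.065, 1.46, 0.022, 1.35, -0.088], TCP at [0.205, 0.591, 0.256] pointing down, gripper open.
Joint ranges: [-2.6, 2.6], [-0.5, 2.12], [-1.47, 1.34], [0.16, 2.42], [-1.27, 4.41], [0.06, 2.06], [-2.6, 2.6]. Speed limits (rad/s): [2.22, 2.22, 2.79, 2.79, 3.14, 3.14, 3.14].

INTERFACE

Orientations are given as a unit quaternion [x, y, z, w].
In Python, from workcell import * gives the robot as it stands.
- The arm moves only by the shell command python3 -m creep 'ROWS' [FORCE]. ROWS is JSON, a list of rows, each a list of 7 numbers: the turn, a rotation vector about the tool's x, y, z in rad, then the shift along the tool's x, y, z in mm, then the closure in counts, from 0 (fully open) to 255 (shut). In form: [[wx, wy, wz, dx, dy, dz, claw], ...]. A call has 1 to 8 rows; each row shifts and turns the commanded pose from where the row before left it, along the tool's axes as they then stand; what a row does not reach is not made up. A row lasts 1/10 s, in which the tool goes at most 50 mm and 8.59 degrees, less where a joint would pass 70% of its speed; a pose out of reach is approached as far as the arm can. A call is refused whole if a number of a shift passes 50 or a number of a turn 0.15, either way. A call with a gripper value outside its range is refused whole. The fingers move at their own pace and stop on an object; FORCE is the grip in N (left out, the last holds). Time passes only in rows, so rows that do not move let the fingers close. It gives the time, the measured TCP pose, the force and the opening at its end, in the units of the state.
- get_obs(): the state, without advancing time (a new reading comes with each control period).
- camera(name): name is "scene" or "top"; returns (picture, depth): 400x640x3 uint8, blue, green, red; 400x640 float32, m along the optical axis (not along the pixel's ray), 0 where there is no reading.
- camera_model(name): a dict with "camera_matrix" (3x3 intrinsics, pixels), "k1" (the pictures are not rectified: a ray, as slopes to the right and down, at radius r is drawn at 1 + k1 r^2 times it, then the intrinsics apply), "R" (3x3) and "t" (3): a world point X has camera coordinates R X + t. Camera axes: x right, y down, z forward; pixel columns grow to the right and rows downward; lengths in m; the calibration is good to about 2 mm. A picture is of the moment at which its call begins. camera_model takes no time and is no camera call.
- hand_in(): hands the job in, once; it reports no verdict.
The state is a dict: "clock": time; "joint_pos": joint angles; "joint_velocities": joint speeds; "tau": joint torques, N m; "position": TCP position; "ee_rot": TCP orientation; "ft_force": force on the tool from outside, world axes, zero at the start; "torque": the same for the moment, N m; "grip_width": opening from 0.0 (shut) to 1.0 (fully open).
Only numpy, scipy, OpenCV 4.12 (cv2) and the standard library are available. Lean on these libraries where they do the work, as an engineer would, in place of code of your own. Each camera call takes 0.05 s, during which the arm holds its last target.

TASK

Two empty parts trays stand on edge with their open sides towards you. Tip both of them over towards you so that they lie open side down and you can see which one is stamped underneath, and only then push the stamped one away from you until its long side lies flush against the dispatch rail. Only tip and push, never lift a tray off the bench; leave the plain tray lying where it fell, and do not disturb the other things on the bench.

Things in the scene. Friction and masses are not known exactly. Their poses are not given: they have to be found in the camera images.
- stamped_tray: Empty cream tray 225x132x40 mm, 4 mm walls, 0.2 kg, ink stamp (ring 70 mm wide round a cross) under its floor. Stands on a long wall, 130 mm tall, open side to the robot. Origin: centre of the floor's outside, 65 mm up (38 mm when open side down). x: along its length; y: across its width, up at the start; z: out of the open side, towards the robot at the start; rim plane 38 mm along z.
- plain_tray: The other tray: same shape, axes and start attitude, bare floor. Which tray is left and which right varies. Pushed towards the robot near the top from behind, a tray pivots on its rim edge, hardly slides, and falls by itself once leaning about 25 degrees, onto the 130 mm of bench before that edge. Both are easily knocked over backwards. Sliding one takes up to 7 N.
- dispatch_rail: Straight aluminium stop rail fixed to the bench beyond the trays, 740 mm long, 16 mm high. Origin: on the bench at the middle of its 20 mm thick bar; near face 10 mm before the origin. y: along the rail; x: away from the robot. A tray flush against it has its origin 75 mm before the rail's (own x = -0.075).
- loupe: Black loupe, 35 mm across, 27 mm tall, standing midway between the lanes of the two trays. Origin at the centre of its underside. Leave alone.
- pot: Clear pot with a blue lid, 52 mm across, 50 mm tall, standing between the two trays, just before the rail. Origin at the centre of its underside. Leave alone.
- green_pot: White pot with a green lid, 52 mm across, 50 mm tall, standing to the left of the left tray. Origin at the centre of its underside. Leave alone. A magnifier lamp on a stand overhangs the bench further to the left; keep clear of it.
- tape: Clear tape dispenser, 31 mm wide, 124 mm long, 87 mm tall, standing to the right of the right tray. Origin at the centre of its underside. Leave alone.

How it is judged:
By the outcome, as a careful person would: the job done as asked, in the order asked, and still so for the second after the job is handed in, with the robot touching nothing.
It also fails if it takes over 64 s, if anything falls off the work surface, if the arm or the gripper's body presses on something with over 40 N, if the wrist force passes 120 N, or if a joint passes its speed limit or range.

## Working session

There is one attempt and no reset: what is moved stays moved. The work goes in short steps, Python scripts to look and compute and a shell command to move; the robot and the scene stay as the last step left them, time stands still between calls to the robot, and variables do not carry over. Pictures are saved under pics/ and viewed, and the job is handed in when it is done.

```bash
mkdir -p pics; ls; python3 - <<'E'
from workcell import *
import cv2
o=get_obs(); print({k:(o[k]) for k in ('clock','position','ee_rot','ft_force','grip_width')})
for n in("scene","top"):
    p,d=camera(n); cv2.imwrite(f"pics/{n}0.png",p); 
    import numpy as np; np.save(f"pics/{n}0.npy",d); m=camera_model(n); print(n,m, -np.array(m['R']).T@np.array(m['t']))
E
```

```text
pics
{'clock': 0.0, 'position': array([0.20467802, 0.59015826, 0.25551394]), 'ee_rot': array([ 1.66125647e-01,  9.86104326e-01, -7.21952281e-04, -8.40846228e-05]), 'ft_force': array([0.32213799, 0.40191219, 0.40863791]), 'grip_width': 0.9999366234365769}
scene {'camera_matrix': array([[515.56513843,   0.        , 317.86838409],
       [  0.        , 515.56513843, 196.7752282 ],
       [  0.        ,   0.        ,   1.        ]]), 'k1': -0.08876470334229523, 'R': array([[ 0.42976232, -0.90293928,  0.00223538],
       [-0.70012936, -0.33479436, -0.63065967],
       [ 0.57019578,  0.26946871, -0.7760563 ]]), 't': array([-0.2962389 ,  0.44658725,  1.26085271])} [-0.27895173 -0.4577312   1.26079946]
top {'camera_matrix': array([[473.34433889,   0.        , 317.06108489],
       [  0.        , 473.34433889, 207.82795144],
       [  0.        ,   0.        ,   1.        ]]), 'k1': -0.07649875412046232, 'R': array([[-3.89112229e-01, -9.21190354e-01,  7.20646460e-05],
       [-8.96941355e-01,  3.78851581e-01, -2.27964221e-01],
       [ 2.09971140e-01, -8.87683041e-02, -9.73669507e-01]]), 't': array([0.23342564, 0.58982509, 1.8349233 ])} [0.23458635 0.15445631 1.92105106]
```

View pics/scene0.png

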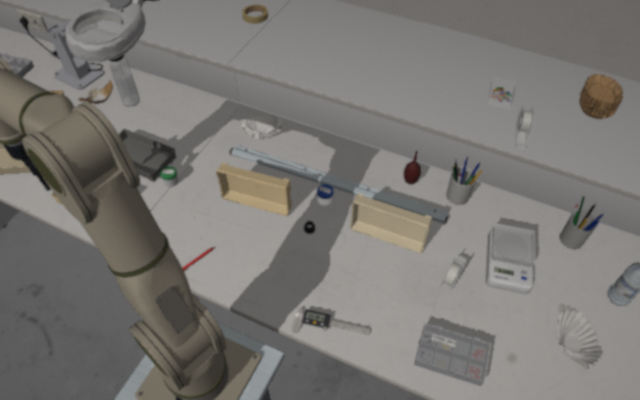

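View pics/top0.png

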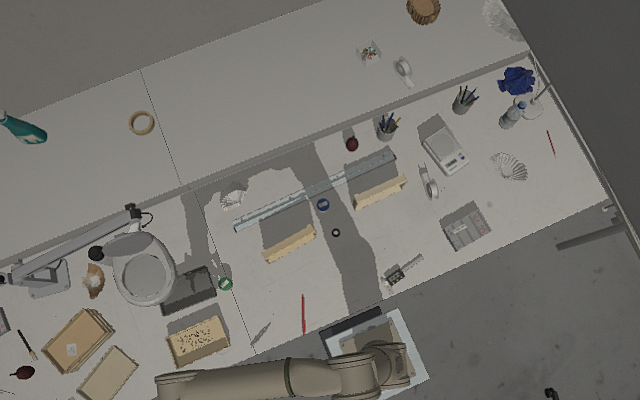

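The scene picture shows the left tray at about (218–290, 165–213), the right tray at (352–430, 193–248), the rail from (232,150) to (445,217), the loupe at (310,227), the pot at (325,194), the green pot at (168,175) and the tape at (458,268). In the top picture the tray tops are at about (290,243) and (380,190). Next I measure these in 3D.

```bash
cat > h.py <<'E'
from workcell import *
import numpy as np, cv2
def cloud(n,d,m=None):
    m=m or camera_model(n); K=np.array(m['camera_matrix']); k=m['k1']
    v,u=np.mgrid[0:400,0:640]
    pts=np.stack([u,v],-1).reshape(-1,1,2).astype(float)
    s=cv2.undistortPoints(pts,K,np.array([k,0,0,0,0.])).reshape(400,640,2)
    c=np.dstack([s*d[...,None],d]); R=np.array(m['R']);t=np.array(m['t'])
    w=(c-t)@R; w[d<=0]=np.nan
    return w
def proj(n,X):
    m=camera_model(n); r,_=cv2.Rodrigues(np.array(m['R']))
    return cv2.projectPoints(np.atleast_2d(np.array(X,float)),r,np.array(m['t']),np.array(m['camera_matrix']),np.array([m['k1'],0,0,0,0.]))[0].reshape(-1,2)
E
python3 - <<'E'
from h import *
np.set_printoptions(precision=4,suppress=True)
for n in("top","scene"):
    w=cloud(n,np.load(f"pics/{n}0.npy")); np.save(f"pics/{n}w.npy",w)
    p=cv2.imread(f"pics/{n}0.png")
    # height map in region
    z=w[...,2]; reg=(w[...,0]>.35)&(w[...,0]<1.1)&(abs(w[...,1])<.7)
    print(n,'bench z median',np.nanmedian(z[reg]))
    m=(reg&(z>0.008)&(z<.3)).astype(np.uint8)
    nl,l,s,c=cv2.connectedComponentsWithStats(m)
    for i in range(1,nl):
        if s[i,4]>25:
            q=w[l==i]; print(s[i],np.nanmin(q,0),np.nanmax(q,0),np.nanmedian(q,0))
E
```

```text
top bench z median 0.007217853849170627
[  102    37   347   175 19834] [ 0.8834 -0.6997  0.008 ] [1.1   0.7   0.293] [0.9778 0.0256 0.1989]
[376 111  25  32 417] [ 0.7979 -0.5104  0.0081] [ 0.9187 -0.3734  0.1577] [ 0.8384 -0.4154  0.0743]
[ 422  126   48   52 1373] [ 0.5544 -0.6967  0.0081] [ 0.7657 -0.5406  0.08  ] [ 0.6528 -0.6083  0.0556]
[346 135  12  16 143] [ 0.8118 -0.282   0.0105] [ 0.8875 -0.2339  0.1346] [ 0.833  -0.2532  0.0657]
[233 151 164  83 955] [ 0.6772 -0.4207  0.008 ] [0.76   0.3318 0.0332] [ 0.711  -0.0372  0.015 ]
[352 172  56  39 604] [ 0.5748 -0.382   0.008 ] [ 0.6476 -0.1581  0.1417] [ 0.5977 -0.2635  0.128 ]
[421 172  19  28 302] [ 0.4859 -0.532   0.0087] [ 0.61   -0.4606  0.0932] [ 0.5355 -0.4821  0.0567]
[220 180  29  31 594] [0.7787 0.208  0.008 ] [0.8958 0.3419 0.0631] [0.8282 0.2786 0.034 ]
[316 198  14  14 146] [ 0.6182 -0.0784  0.0081] [ 0.6775 -0.017   0.0627] [ 0.6427 -0.044   0.0487]
[443 208  40  24 235] [ 0.35   -0.6377  0.0087] [ 0.3957 -0.4606  0.0481] [ 0.3615 -0.5638  0.0341]
[261 223  56  41 586] [0.5105 0.0293 0.0081] [0.5924 0.2547 0.1448
[... 629 characters left out ...]
.0331]
[125 129  53  57 938] [0.4658 0.4113 0.008 ] [0.6082 0.6992 0.058 ] [0.5431 0.5107 0.0265]
[ 230  147  219  105 3844] [ 0.5731 -0.4154  0.008 ] [0.7434 0.3293 0.1384] [ 0.6169 -0.2209  0.0341]
[ 216  162   76   53 1919] [0.5103 0.0309 0.008 ] [0.5777 0.255  0.1376] [0.5519 0.1478 0.0725]
[304 220  11  13 100] [ 0.5054 -0.0679  0.008 ] [ 0.5376 -0.0339  0.032 ] [ 0.5188 -0.0506  0.0178]
[ 485  223   51   71 2964] [ 0.5555 -0.6974  0.008 ] [ 0.7557 -0.5439  0.0756] [ 0.6402 -0.6181  0.0506]
[440 255  28  35 430] [ 0.4846 -0.5093  0.0108] [ 0.6132 -0.4618  0.0932] [ 0.522  -0.484   0.0599]
[423 323  69  31 568] [ 0.3501 -0.6337  0.0216] [ 0.3834 -0.4583  0.0419] [ 0.3609 -0.5656  0.034 ]
```

```bash
python3 - <<'E'
import cv2
p=cv2.imread("pics/top0.png")[130:330,190:450]; cv2.imwrite("pics/topc.png",cv2.resize(p,None,fx=3,fy=3))
p=cv2.imread("pics/scene0.png")[100:300,120:500]; cv2.imwrite("pics/scenec.png",cv2.resize(p,None,fx=2.1,fy=2.1))
E
```

```text
(no output)
```

View pics/topc.png

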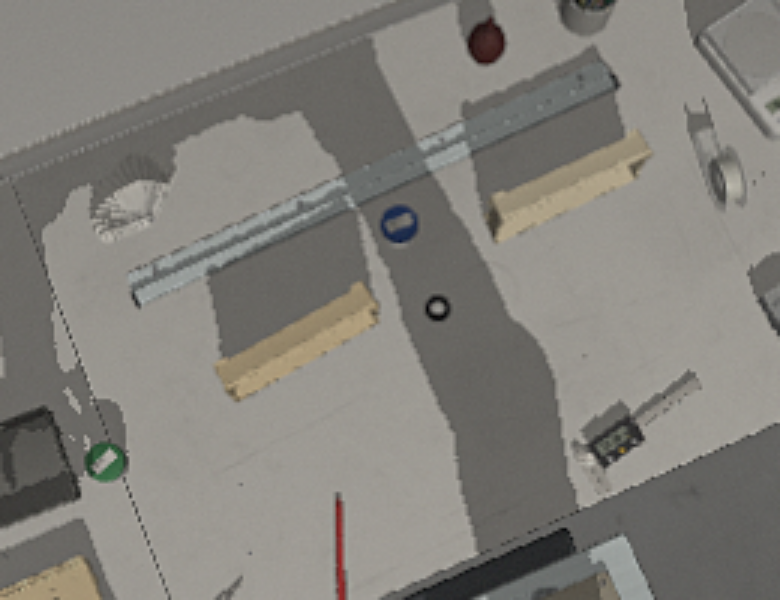

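View pics/scenec.png

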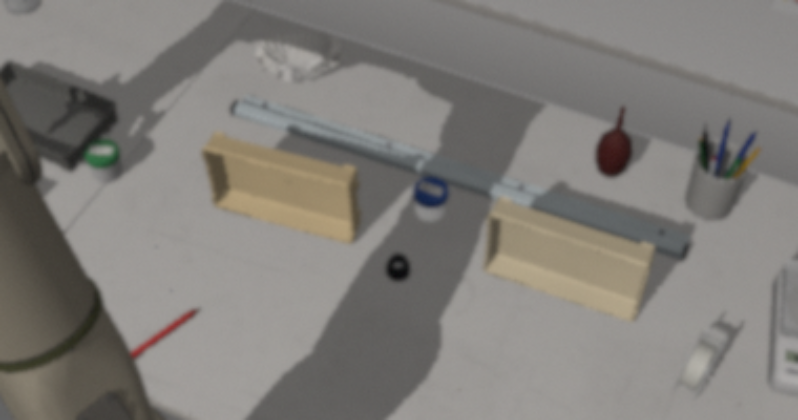

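```bash
python3 - <<'E'
from h import *
np.set_printoptions(precision=4,suppress=True)
for n in("top","scene"):
    w=np.load(f"pics/{n}w.npy"); x,y,z=w[...,0],w[...,1],w[...,2]
    for nm,s in (("L",(x>.48)&(x<.62)&(y>.0)&(y<.28)&(z>.115)&(z<.15)),("R",(x>.55)&(x<.67)&(y>-.41)&(y<-.14)&(z>.115)&(z<.15)),
      ("rail",(x>.66)&(x<.78)&(y>-.45)&(y<.35)&(z>.011)&(z<.024))):
        q=w[s]; r=cv2.minAreaRect((q[:,:2]*1000).astype(np.float32)); print(n,nm,len(q),np.nanmedian(q[:,2]),r)
        print(cv2.boxPoints(r))
        c,sl=np.polyfit(q[:,1],q[:,0],1)[::-1]; res=q[:,0]-(c+sl*q[:,1]); print(' x=%.4f+%.4f y'%(c,sl),np.percentile(res,[3,50,97]),'y',np.percentile(q[:,1],[1,99]))
E
```

```text
top L 529 0.12950608692888788 ((543.480224609375, 142.70846557617188), (41.701229095458984, 221.8671112060547), 6.464415073394775)
[[510.2726 250.5892]
 [535.2518  30.1327]
 [576.6879  34.8277]
 [551.7087 255.2842]]
 x=0.5582+-0.1169 y [-0.0168 -0.0005  0.0176] y [0.035  0.2507]
top R 481 0.12959194042051483 ((599.2109985351562, -268.804443359375), (39.81468963623047, 220.0902099609375), 2.7820465564727783)
[[ 573.9858 -159.8553]
 [ 584.6683 -379.6861]
 [ 624.4362 -377.7536]
 [ 613.7537 -157.9228]]
 x=0.5853+-0.0497 y [-0.0168 -0.0001  0.0174] y [-0.3766 -0.1611]
top rail 802 0.015612076578426497 ((719.901611328125, -49.42034912109375), (797.9337158203125, 117.96170806884766), 89.63423156738281)
[[ 658.375  -448.0026]
 [ 776.3344 -448.7556]
 [ 781.4282  349.1619]
 [ 663.4689  349.9149]]
 x=0.7119+-0.0385 y [-0.0164 -0.0018  0.035 ] y [-0.4089  0.3267]
scene L 683 0.12918324084791802 ((543.6716918945312, 143.44744873046875), (44.070560455322266, 221.846923828125), 6.424374580383301)
[[509.3633 251.2088]
 [534.1862  30.755 ]
 [577.98    35.6861]
 [553.1572 256.1399]]
 x=0.5582+-0.1110 y [-0.0176  0.0002  0.0186] y [0.034  0.2499]
scene R 797 0.12974813084878734 ((599.353271484375, -269.5260314941406), (43.052268981933594, 225.2575225830078), 2.4882946014404297)
[[ 572.9576 -157.938 ]
 [ 582.7372 -382.9832]
 [ 625.749  -381.114 ]
 [ 615.9693 -156.0689]]
 x=0.5867+-0.0408 y [-0.017   0.0001  0.0181] y [-0.3792 -0.1604]
scene rail 1233 0.015707316322653465 ((740.7227783203125, -41.501739501953125), (103.22364044189453, 744.6122436523438), 3.6233437061309814)
[[ 665.6854  326.7984]
 [ 712.7428 -416.3253]
 [ 815.7601 -409.8019]
 [ 768.7028  333.3219]]
 x=0.7081+-0.0413 y [-0.0108 -0.0003  0.0119] y [-0.4091  0.321 ]
```

```bash
python3 - <<'E'
from h import *
import workcell
np.set_printoptions(precision=4,suppress=True)
print([a for a in dir(workcell) if not a.startswith('_')]); print(getattr(workcell,'finger_overhang',None), get_obs().keys())
w=np.load("pics/topw.npy")
for u,v in [(303,296),(303,315),(304,330),(145,275),(130,250),(172,270),(145,302),(130,210),(322,205),(336,232),(225,283)]: print(u,v,w[v,u])
x,y,z=w[...,0],w[...,1],w[...,2]
s=(z>.2)&(x>.3)&(x<.9)&(y>.2)&(y<1.1); q=w[s]; print(q.min(0),q.max(0),len(q))
# lying outlines in pixels
for c,sl in(((.5436,.143),-.112),((.5993,-.2695),-.045)):
    d=np.array([sl,1.])/np.hypot(sl,1); nn=np.array([-d[1],d[0]]); # toward robot
    c=np.array(c); e=c+nn*.019; 
    P=[e+d*.1125,e-d*.1125,e-d*.1125+nn*.13,e+d*.1125+nn*.13]
    print(np.array(P),proj("top",[[*p,0] for p in P]))
E
```

```text
['MotionError', 'camera', 'camera_model', 'finger_overhang', 'get_obs', 'hand_in']
0.025 dict_keys(['clock', 'joint_pos', 'joint_velocities', 'tau', 'position', 'ee_rot', 'ft_force', 'torque', 'grip_width'])
303 296 [nan nan nan]
303 315 [0.2675 0.2007 0.0101]
304 330 [0.2125 0.2192 0.0151]
145 275 [0.5487 0.581  0.5116]
130 250 [0.622  0.5819 0.5686]
172 270 [0.5346 0.5038 0.4966]
145 302 [0.4739 0.6083 0.5062]
130 210 [0.7438 0.5511 0.5479]
322 205 [ 0.6404 -0.0389  0.0533]
336 232 [ 0.5223 -0.0513  0.0132]
225 283 [0.4999 0.4362 0.0456]
[0.4586 0.2027 0.2   ] [0.9    1.0999 0.685 ] 6576
[[0.5122 0.2527]
 [0.5372 0.0291]
 [0.408  0.0146]
 [0.383  0.2382]] [[268.1807 263.4745]
 [316.474  236.7709]
 [332.1334 264.329 ]
 [283.4081 291.6912]]
[[ 0.5753 -0.158 ]
 [ 0.5854 -0.3827]
 [ 0.4555 -0.3886]
 [ 0.4454 -0.1638]] [[354.3158 211.1913]
 [401.9704 188.8124]
 [416.4785 216.0007]
 [368.4056 239.0389]]
```

The bench objects agree with the sizes given, with tray tops at 0.130 and the rail top at 0.0157. The lamp head hangs at about (0.55, 0.58, 0.5), so I move in towards the base first, closing the fingers on the way.

```bash
python3 -m creep '[[0,0,0,-33,-32,0,255],[0,0,0,-33,-32,0,255],[0,0,0,-33,-32,0,255],[0,0,0,-33,-32,0,255],[0,0,0,-33,-32,0,255],[0,0,0,-33,-32,0,255],[0,0,0,-33,-32,0,255]]' 40
cat >> h.py <<'E'
from scipy.spatial.transform import Rotation as Ro
def plan(target,yaw_y=None):
    "yaw_y: wanted world angle (deg) of tool y; prints turn about tool z, and shift in tool axes (before turn / after turn)"
    o=get_obs(); R=Ro.from_quat(o['ee_rot']); M=R.as_matrix(); p=np.array(o['position'])
    d=(np.array(target)-p)*1000
    a=np.degrees(np.arctan2(M[1,1],M[0,1]))
    print('clock',o['clock'],'p',p.round(4),'yaw_y',a.round(2),'toolz',M[:,2].round(3),'F',np.round(o['ft_force'],1),'j7',o['joint_pos'][6])
    print('shift now',(M.T@d).round(1))
    if yaw_y is not None:
        th=-np.radians(yaw_y-a); M2=M@Ro.from_rotvec([0,0,th]).as_matrix()
        print('turn z',th.round(3),'shift after',(M2.T@d).round(1))
E
python3 -c "
from h import *
plan([.605,.149,.255],96.4)"
```

```text
clock: 0.8
position: [0.35, 0.3013, 0.2562]
ee_rot: [0.166, 0.986, 0.0, -0.0]
ft_force: [1.0, -0.5, -0.7]
grip_width: 0.001
clock 0.8 p [0.35   0.3013 0.2562] yaw_y 70.88 toolz [-0.  0. -1.] F [ 1.  -0.5 -0.7] j7 0.42379172020568867
shift now [-290.8  -60.3    1.1]
turn z -0.445 shift after [-236.4 -179.8    1.1]
```

```bash
python3 -m creep '[[0,0,-0.148,0,0,0,255],[0,0,-0.148,0,0,0,255],[0,0,-0.148,0,0,0,255],[0,0,0,-40,-30,0,255],[0,0,0,-40,-30,0,255],[0,0,0,-40,-30,0,255],[0,0,0,-40,-30,0,255],[0,0,0,-40,-30,0,255]]' 
python3 -c "
from h import *
plan([.605,.149,.125],96.4)"
```

```text
clock: 1.6
position: [0.5663, 0.1749, 0.2561]
ee_rot: [-0.055, 0.998, -0.0, -0.0]
ft_force: [0.7, 0.7, -0.2]
grip_width: -0.001
clock 1.6 p [0.5663 0.1749 0.2561] yaw_y 96.35 toolz [-0. -0. -1.] F [ 0.7  0.7 -0.2] j7 1.380547569527873
shift now [-35.7 -30.  131.1]
turn z -0.001 shift after [-35.6 -30.  131.1]
```

```bash
python3 -m creep '[[0,0,0,-36,-30,0,255],[0,0,0,0,0,0,255],[0,0,0,0,0,44,255],[0,0,0,0,0,44,255],[0,0,0,0,0,43,255],[0,0,0,0,0,0,255]]' 
python3 - <<'E'
from h import *
plan([.605,.149,.125],96.4)
p,d=camera("scene"); cv2.imwrite("pics/s1.png",cv2.resize(p[100:300,120:500],None,fx=2.1,fy=2.1))
E
```

```text
clock: 2.2
position: [0.6, 0.1497, 0.1193]
ee_rot: [-0.055, 0.998, -0.001, -0.005]
ft_force: [0.3, 0.1, -0.1]
grip_width: -0.001
clock 2.2 p [0.6    0.1497 0.1193] yaw_y 96.34 toolz [-0.01  -0.003 -1.   ] F [ 0.3  0.1 -0.1] j7 1.4893613758562405
shift now [-4.8 -1.3 -5.8]
turn z -0.001 shift after [-4.8 -1.3 -5.8]
```

View pics/s1.png

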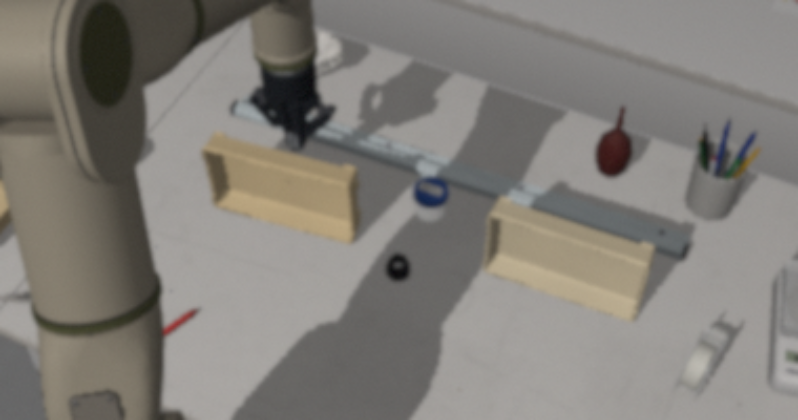

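The fingers at (300,140) are behind the middle of the left tray, which is untouched. I push gently towards the robot, which is tool +x.

```bash
python3 -m creep '[[0,0,0,10,0,0,255],[0,0,0,10,0,0,255],[0,0,0,8,0,0,255],[0,0,0,8,0,0,255],[0,0,0,8,0,0,255]]'; python3 -m creep '[[0,0,0,8,0,0,255],[0,0,0,8,0,0,255]]'; python3 -m creep '[[0,0,0,8,0,0,255],[0,0,0,8,0,0,255]]'
python3 - <<'E'
from h import *
p,d=camera("scene"); cv2.imwrite("pics/s2.png",cv2.resize(p[100:300,120:500],None,fx=2.1,fy=2.1))
E
```

```text
clock: 2.75
position: [0.5598, 0.1455, 0.1262]
ee_rot: [-0.055, 0.998, 0.0, 0.001]
ft_force: [-0.1, -0.6, 0.5]
grip_width: 0.001
clock: 2.95
position: [0.5436, 0.1436, 0.1254]
ee_rot: [-0.055, 0.998, 0.0, 0.0]
ft_force: [0.7, 0.1, 0.6]
grip_width: 0.0
clock: 3.15
position: [0.5277, 0.1418, 0.1252]
ee_rot: [-0.055, 0.998, -0.0, -0.0]
ft_force: [-0.4, -0.6, 0.1]
grip_width: 0.0
```

View pics/s2.png

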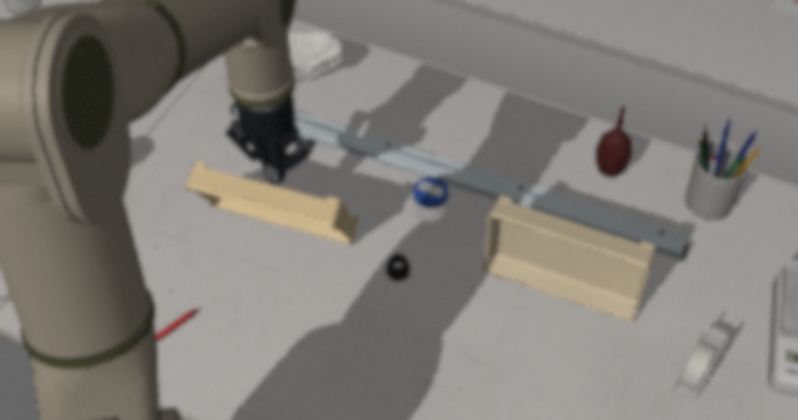

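The left tray now leans strongly towards the robot, with its top edge at (190–340, 170–225). I keep pushing.

```bash
python3 -m creep '[[0,0,0,8,0,0,255],[0,0,0,8,0,0,255],[0,0,0,8,0,0,255],[0,0,0,0,0,0,255],[0,0,0,0,0,0,255]]'
python3 - <<'E'
from h import *
p,d=camera("scene"); cv2.imwrite("pics/s3.png",cv2.resize(p[100:300,120:500],None,fx=2.1,fy=2.1))
plan([.66,-.2,.27],93)
E
```

```text
clock: 3.7
position: [0.5046, 0.1394, 0.1255]
ee_rot: [-0.055, 0.998, 0.0, 0.0]
ft_force: [0.7, 0.3, 1.2]
grip_width: 0.003
clock 3.75 p [0.5048 0.1393 0.1255] yaw_y 96.32 toolz [ 0.  0. -1.] F [0.4 0.1 0.8] j7 1.4047789831464572
shift now [-117.  -354.3 -144.6]
turn z 0.058 shift after [-137.3 -347.  -144.6]
```

View pics/s3.png

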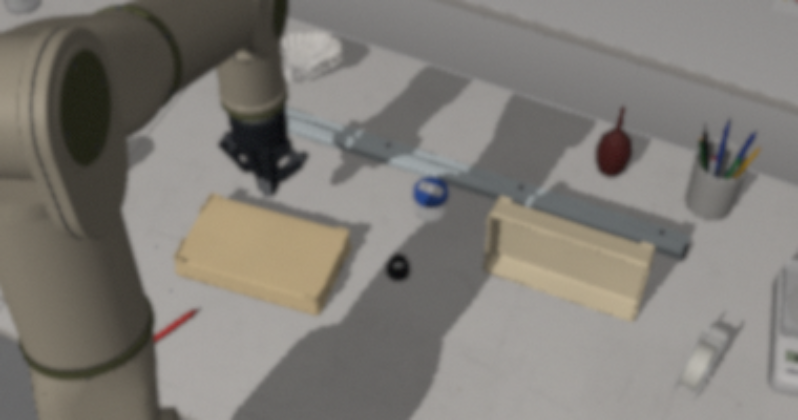

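The left tray lies open side down with a bare floor, at about (180–350, 195–310) in the crop. I lift and go over to the right one.

```bash
python3 -m creep '[[0,0,0,0,0,-48,255],[0,0,0,0,0,-48,255],[0,0,0,0,0,-48,255],[0,0,0.064,-16,-45,0,255],[0,0,0,-18,-45,0,255],[0,0,0,-18,-45,0,255],[0,0,0,-18,-45,0,255],[0,0,0,-18,-45,0,255]]'
python3 -c "
from h import *
plan([.657,-.267,.265],92.6)"
```

```text
clock: 4.55
position: [0.6066, -0.0819, 0.2694]
ee_rot: [-0.023, 1.0, -0.0, 0.0]
ft_force: [1.5, 1.5, 0.2]
grip_width: 0.003
clock 4.55 p [ 0.6066 -0.0819  0.2694] yaw_y 92.68 toolz [ 0.001 -0.    -1.   ] F [1.5 1.5 0.2] j7 1.8074045950347577
shift now [ -41.7 -187.2    4.5]
turn z 0.001 shift after [ -42.  -187.1    4.5]
```

```bash
python3 -m creep '[[0,0,0,-9,-47,0,255],[0,0,0,-11,-47,0,255],[0,0,0,-11,-47,0,255],[0,0,0,-11,-46,0,255],[0,0,0,0,0,0,255]]'
python3 -c "
from h import *
plan([.657,-.267,.125],92.6)"
```

```text
clock: 5.05
position: [0.6547, -0.2732, 0.2675]
ee_rot: [-0.019, 1.0, -0.002, -0.002]
ft_force: [-0.9, -0.6, -0.0]
grip_width: 0.001
clock 5.05 p [ 0.6547 -0.2732  0.2675] yaw_y 92.16 toolz [-0.003 -0.004 -1.   ] F [-0.9 -0.6 -0. ] j7 2.1242350918329245
shift now [ -3.    6.8 142.5]
turn z -0.008 shift after [ -3.1   6.7 142.5]
```

```bash
python3 -m creep '[[0,0,0,-3,4,45,255],[0,0,0,0,0,45,255],[0,0,0,0,0,40,255],[0,0,0,0,0,8,255],[0,0,0,0,0,0,255]]'
python3 - <<'E'
from h import *
p,d=camera("scene"); cv2.imwrite("pics/s4.png",cv2.resize(p[100:300,120:500],None,fx=2.1,fy=2.1))
plan([.657,-.267,.125],92.6)
E
```

```text
clock: 5.55
position: [0.6588, -0.2606, 0.1305]
ee_rot: [-0.023, 1.0, 0.0, -0.001]
ft_force: [-0.1, 0.3, 1.0]
grip_width: 0.002
clock 5.6 p [ 0.6597 -0.2612  0.1326] yaw_y 92.66 toolz [ 0.001 -0.001 -1.   ] F [ 0.1 -0.2  0.4] j7 2.1488385077658134
shift now [ 3.  -5.7  7.6]
turn z 0.001 shift after [ 3.  -5.7  7.6]
```

View pics/s4.png

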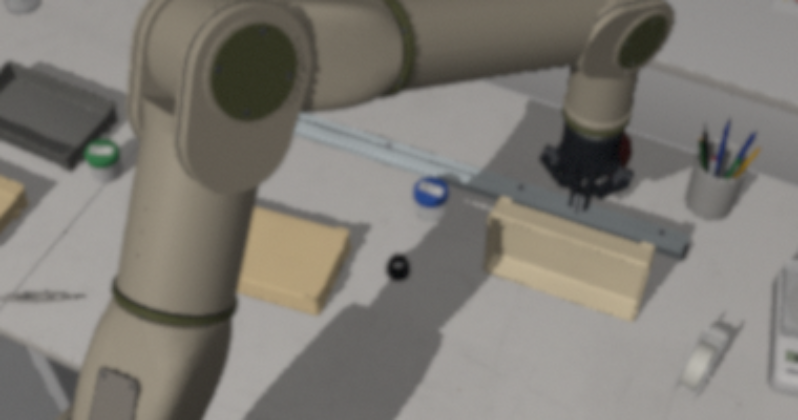

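The fingers at (580,200) are behind the middle of the right tray, which is still standing. I push.

```bash
python3 -m creep '[[0,0,0,5,-6,7,255],[0,0,0,10,0,0,255],[0,0,0,8,0,0,255],[0,0,0,8,0,0,255],[0,0,0,8,0,0,255],[0,0,0,8,0,0,255],[0,0,0,8,0,0,255],[0,0,0,8,0,0,255]]';python3 -m creep '[[0,0,0,8,0,0,255],[0,0,0,8,0,0,255],[0,0,0,8,0,0,255],[0,0,0,8,0,0,255],[0,0,0,0,0,0,255],[0,0,0,0,0,0,255],[0,0,0,0,0,0,255]]'
python3 - <<'E'
from h import *
p,d=camera("scene"); cv2.imwrite("pics/s5.png",cv2.resize(p[100:300,120:500],None,fx=2.1,fy=2.1))
plan([.657,-.267,.125],92.6)
E
```

```text
clock: 6.4
position: [0.5957, -0.2697, 0.1243]
ee_rot: [-0.023, 1.0, 0.0, 0.0]
ft_force: [-0.3, -0.5, -0.3]
grip_width: -0.0
clock: 7.1
position: [0.5649, -0.2711, 0.1243]
ee_rot: [-0.023, 1.0, 0.0, 0.0]
ft_force: [-0.0, -0.4, 0.6]
grip_width: -0.004
clock 7.15 p [ 0.5648 -0.2711  0.1242] yaw_y 92.68 toolz [ 0.  0. -1.] F [-0.4 -0.3  0.3] j7 2.2079420071809546
shift now [-92.2  -0.2  -0.7]
turn z 0.001 shift after [-92.2  -0.1  -0.7]
```

View pics/s5.png

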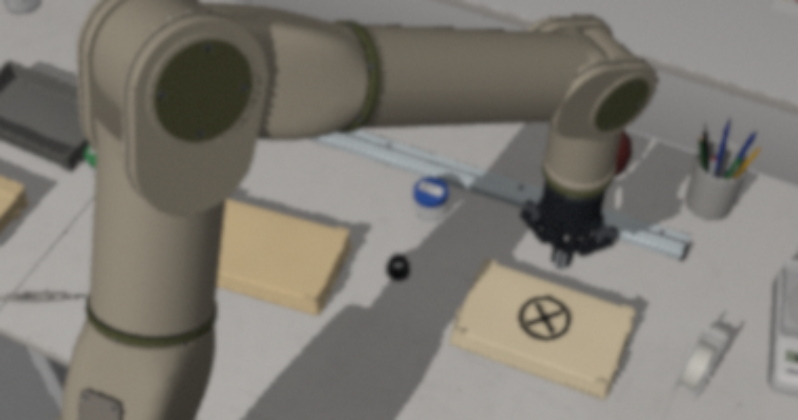

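The right tray lies open side down with the stamp showing at (545,317), while the left tray's floor is bare. I lift, measure the stamped tray and go round to its near side.

```bash
python3 -m creep '[[0,0,0,0,0,-45,255],[0,0,0,0,0,-40,255],[0,0,0,0,0,0,255]]'
cat > m.py <<'E'
from h import *
def meas(tag,n="top"):
    np.set_printoptions(precision=4,suppress=True)
    p,d=camera(n); cv2.imwrite(f"pics/{tag}.png",cv2.resize(p[130:330,190:450] if n=="top" else p[100:300,120:500],None,fx=2.1 if n!="top" else 3,fy=2.1 if n!="top" else 3))
    w=cloud(n,d); x,y,z=w[...,0],w[...,1],w[...,2]
    for nm,s in (("L",(x>.33)&(x<.62)&(y>-.03)&(y<.3)),("R",(x>.38)&(x<.715)&(y>-.42)&(y<-.10))):
        m=(s&(z>.030)&(z<.046)).astype(np.uint8)
        nl,l,st,c=cv2.connectedComponentsWithStats(m); 
        if nl<2: continue
        i=1+np.argmax(st[1:,4]); q=w[l==i]; r=cv2.minAreaRect((q[:,:2]*1000).astype(np.float32)); print(n,nm,len(q),np.median(q[:,2]),r); print(cv2.boxPoints(r))
E
python3 -c "
from m import *
meas('t6'); meas('s6','scene')"
```

```text
clock: 7.45
position: [0.5668, -0.2728, 0.215]
ee_rot: [-0.023, 1.0, -0.002, 0.004]
ft_force: [-0.2, -0.6, -0.3]
grip_width: -0.002
top L 1363 0.03521723284192696 ((457.8906555175781, 133.1473388671875), (128.6904754638672, 222.09841918945312), 6.5155768394470215)
[[381.3599 236.1778]
 [406.5622  15.5139]
 [534.4214  30.1169]
 [509.2191 250.7808]]
top R 497 0.03549321578322113 ((513.1738891601562, -222.10733032226562), (128.14854431152344, 119.56726837158203), 1.23188054561615)
[[ 447.8292 -163.715 ]
 [ 450.3997 -283.2546]
 [ 578.5186 -280.4996]
 [ 575.9481 -160.96  ]]
scene L 2003 0.0338685927934214 ((459.5929260253906, 127.55276489257812), (131.14254760742188, 210.6138458251953), 6.978740215301514)
[[381.7126 224.1125]
 [407.3023  15.059 ]
 [537.4733  30.993 ]
 [511.8835 240.0465]]
scene R 2765 0.0342288046995593 ((513.1688232421875, -272.99542236328125), (132.0886688232422, 224.1736297607422), 1.9019269943237305)
[[ 443.4409 -163.1623]
 [ 450.8809 -387.2124]
 [ 582.8968 -382.8286]
 [ 575.4567 -158.7784]]
```

View pics/t6.png

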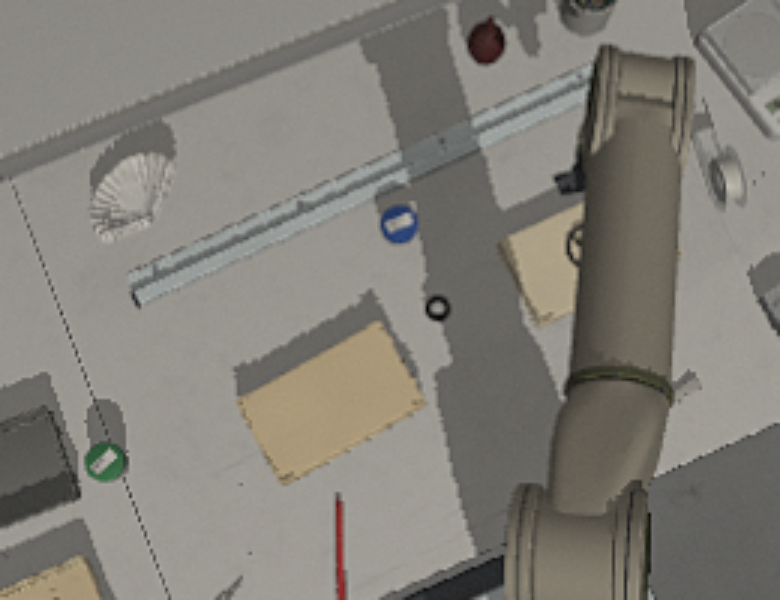

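```bash
python3 - <<'E'
from h import *
np.set_printoptions(precision=4,suppress=True)
w=np.load("pics/topw.npy")
for u,v in [(388,274),(388,285),(395,277),(404,270),(415,262),(421,256),(440,225)]: print(u,v,w[v,u])
w=np.load("pics/scenew.npy")
for u,v in [(300,312),(318,320),(345,326),(368,329)]: print(u,v,w[v,u])
plan([.39,-.277,.215],92.35)
E
```

```text
388 274 [ 0.2837 -0.1787 -0.003 ]
388 285 [ 0.2434 -0.1582  0.0095]
395 277 [ 0.2612 -0.1957  0.0194]
404 270 [ 0.2726 -0.2437  0.0061]
415 262 [ 0.2841 -0.2961  0.0176]
421 256 [ 0.297  -0.3328  0.0026]
440 225 [ 0.3827 -0.4631 -0.0012]
300 312 [ 0.2658 -0.1488  0.0049]
318 320 [ 0.2589 -0.2052  0.0202]
345 326 [ 0.2771 -0.2744  0.0123]
368 329 [ 0.2958 -0.3317  0.0104]
clock 7.55 p [ 0.5651 -0.2714  0.21  ] yaw_y 92.67 toolz [ 0.002 -0.    -1.   ] F [-1.2  0.4 -0.4] j7 2.1730676313226724
shift now [175.2   2.5  -5.3]
turn z 0.006 shift after [175.2   1.6  -5.3]
```

```bash
python3 -m creep '[[0,0,0.006,44,0,0,0],[0,0,0,44,1,0,0],[0,0,0,44,1,0,0],[0,0,0,43,0,0,0],[0,0,0,0,0,0,0],[0,0,0,0,0,0,0]]'
python3 - <<'E'
from m import *
plan([.39,-.277,.025],92.35)
meas('s7','scene')
E
```

```text
clock: 8.15
position: [0.3891, -0.2761, 0.2088]
ee_rot: [-0.02, 1.0, 0.001, 0.0]
ft_force: [0.6, 0.7, -0.0]
grip_width: 0.99
clock 8.15 p [ 0.3891 -0.2761  0.2088] yaw_y 92.3 toolz [ 0.     0.001 -1.   ] F [ 0.6  0.7 -0. ] j7 2.1549324849243328
shift now [ -0.8  -1.2 183.8]
turn z -0.001 shift after [ -0.8  -1.2 183.8]
scene L 1053 0.03390709949757822 ((462.06280517578125, 104.25923156738281), (131.35623168945312, 165.41810607910156), 5.898724555969238)
[[388.2324 179.7806]
 [405.2325  15.2383]
 [535.8932  28.7379]
 [518.8931 193.2801]]
scene R 1804 0.034036229884861 ((512.9794921875, -272.9393005371094), (129.80099487304688, 223.84869384765625), 2.8514182567596436)
[[ 442.5916 -164.3821]
 [ 453.7272 -387.9536]
 [ 583.3674 -381.4965]
 [ 572.2318 -157.925 ]]
```

View pics/s7.png

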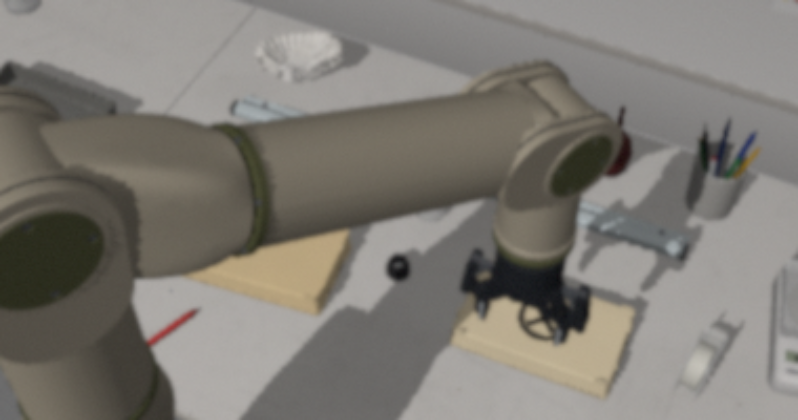

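The open gripper is at x = 0.389, before the near edge of the stamped tray at 0.448; it only looks to be over the tray because of its height. I go down.

```bash
python3 -m creep '[[0,0,0,0,-1,48,0],[0,0,0,0,0,48,0],[0,0,0,0,0,45,0],[0,0,0,0,0,30,0],[0,0,0,0,0,11,0],[0,0,0,0,0,0,0],[0,0,0,0,0,0,0]]'
python3 -c "
from h import *
plan([.39,-.277,.025],92.35)
p,d=camera('scene'); cv2.imwrite('pics/s8.png',cv2.resize(p[200:330,330:500],None,fx=4,fy=4))"
```

```text
clock: 8.9
position: [0.3906, -0.2781, 0.0282]
ee_rot: [-0.02, 1.0, -0.0, 0.0]
ft_force: [0.3, 0.2, -0.1]
grip_width: 0.996
clock 8.9 p [ 0.3906 -0.2781  0.0282] yaw_y 92.33 toolz [ 0.001 -0.001 -1.   ] F [ 0.3  0.2 -0.1] j7 2.3745849421720298
shift now [0.5 1.1 3.2]
turn z -0.0 shift after [0.5 1.1 3.2]
```

View pics/s8.png

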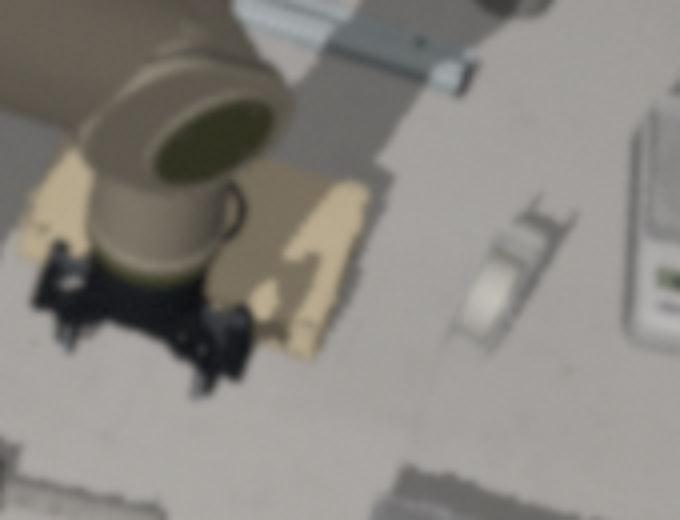

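```bash
python3 -m creep '[[0,0,0,-15,0,2,0],[0,0,0,-15,0,0,0],[0,0,0,-8,0,0,0],[0,0,0,-5,0,0,0],[0,0,0,-5,0,0,0],[0,0,0,-5,0,0,0]]'; python3 -m creep '[[0,0,0,-6,0,0,0],[0,0,0,-6,0,0,0],[0,0,0,-6,0,0,0],[0,0,0,-6,0,0,0],[0,0,0,-6,0,0,0]]';  python3 -c "
from m import *
plan([.568,-.27,.026],92.35)
meas('s9','scene')"
```

```text
clock: 9.55
position: [0.4424, -0.2756, 0.0253]
ee_rot: [-0.02, 1.0, 0.0, -0.0]
ft_force: [-2.5, 0.8, 2.0]
grip_width: 1.001
clock: 10.05
position: [0.473, -0.2742, 0.0252]
ee_rot: [-0.02, 1.0, 0.0, -0.0]
ft_force: [-2.8, 0.5, 2.6]
grip_width: 1.002
clock 10.05 p [ 0.473  -0.2742  0.0252] yaw_y 92.3 toolz [-0.  0. -1.] F [-2.8  0.5  2.6] j7 2.3281721061891116
shift now [-95.1   0.4  -0.8]
turn z -0.001 shift after [-95.1   0.3  -0.8]
scene L 1773 0.03386240482194405 ((460.5558776855469, 118.1843032836914), (130.93991088867188, 191.07728576660156), 6.905874252319336)
[[384.0735 205.1578]
 [407.0483  15.4668]
 [537.0383  31.2108]
 [514.0634 220.9018]]
scene R 823 0.03407130762898359 ((551.2027587890625, -340.44488525390625), (132.2178497314453, 87.23926544189453), 3.5891618728637695)
[[ 482.4929 -301.0493]
 [ 487.9542 -388.1175]
 [ 619.9127 -379.8405]
 [ 614.4514 -292.7723]]
```

View pics/s9.png

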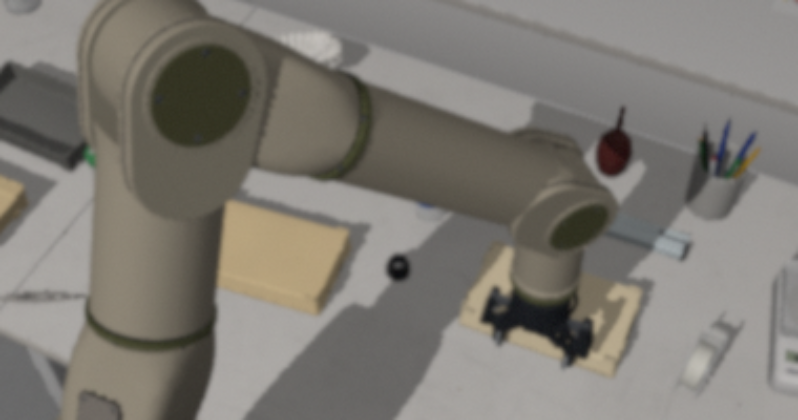

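The tray slides evenly under both fingers at about 3 N. I continue.

```bash
python3 -m creep '[[0,0,0,-8,0,0,0],[0,0,0,-8,0,0,0],[0,0,0,-8,0,0,0],[0,0,0,-8,0,0,0],[0,0,0,-8,0,0,0],[0,0,0,-8,0,0,0],[0,0,0,-8,0,0,0],[0,0,0,-8,0,0,0]]'; python3 -m creep '[[0,0,0,-4,0,0,0],[0,0,0,-4,0,0,0],[0,0,0,-4,0,0,0]]';  python3 -c "
from m import *
plan([.568,-.27,.026],92.35)
meas('s10','scene')
meas('t10','top')"
```

```text
clock: 10.9
position: [0.5371, -0.2716, 0.0252]
ee_rot: [-0.02, 1.0, 0.0, -0.0]
ft_force: [-1.0, 0.4, 0.3]
grip_width: 1.003
clock: 11.2
position: [0.5485, -0.2713, 0.0253]
ee_rot: [-0.02, 1.0, 0.0, -0.0]
ft_force: [-1.3, 0.1, 0.1]
grip_width: 0.998
clock 11.2 p [ 0.5485 -0.2713  0.0253] yaw_y 92.29 toolz [-0.  0. -1.] F [-1.3  0.1  0.1] j7 2.2783801737221965
shift now [-19.5   0.5  -0.7]
turn z -0.001 shift after [-19.5   0.5  -0.7]
scene L 1529 0.033943827441555725 ((462.73870849609375, 103.65624237060547), (129.7078094482422, 161.2731170654297), 6.435626029968262)
[[389.2552 176.5154]
 [407.3318  16.2586]
 [536.2222  30.7971]
 [518.1456 191.0539]]
scene R 748 0.034085523657873984 ((627.381591796875, -337.37493896484375), (132.09890747070312, 87.6114501953125), 4.733985900878906)
[[ 557.9421 -299.1697]
 [ 565.1727 -386.4823]
 [ 696.821  -375.5802]
 [ 689.5905 -288.2676]]
top L 1370 0.03500931716793663 ((458.49444580078125, 133.00387573242188), (127.45628356933594, 222.54757690429688), 6.588529109954834)
[[382.4198 236.2307]
 [407.9545  15.1529]
 [534.5691  29.777 ]
 [509.0344 250.8548]]
top R 681 0.0353707663630483 ((624.6728515625, -249.12289428710938), (128.95851135253906, 181.77430725097656), 2.784270763397217)
[[ 555.8548 -161.4751]
 [ 564.6846 -343.0349]
 [ 693.4909 -336.7706]
 [ 684.6611 -155.2109]]
```

View pics/t10.png

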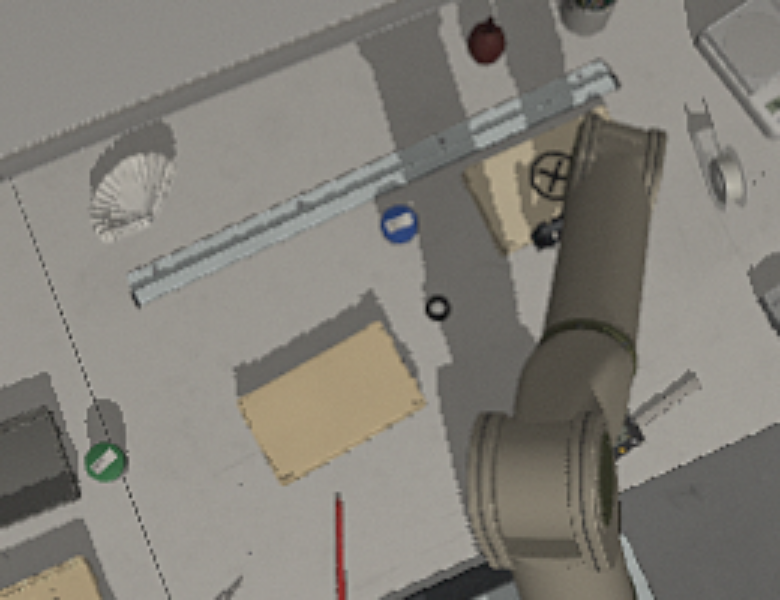

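About 20 mm remain, with the rail still visible beyond the tray's far edge. I push slowly and watch the force.

```bash
python3 -m creep '[[0,0,0,-4,0,0,0],[0,0,0,-4,0,0,0],[0,0,0,-4,0,0,0],[0,0,0,-2,0,0,0]]'; python3 -m creep '[[0,0,0,-2,0,0,0],[0,0,0,0,0,0,0]]';python3 -m creep '[[0,0,0,-2,0,0,0],[0,0,0,0,0,0,0]]';  python3 -m creep '[[0,0,0,-1,0,0,0],[0,0,0,0,0,0,0]]'
```

```text
clock: 11.7
position: [0.5629, -0.2705, 0.0253]
ee_rot: [-0.02, 1.0, 0.0, 0.0]
ft_force: [-3.0, -0.4, 0.8]
grip_width: 1.003
clock: 11.9
position: [0.5648, -0.2705, 0.0253]
ee_rot: [-0.02, 1.0, -0.0, 0.0]
ft_force: [0.1, -0.2, 0.2]
grip_width: 0.999
clock: 12.1
position: [0.5667, -0.2704, 0.0253]
ee_rot: [-0.02, 1.0, 0.0, 0.0]
ft_force: [0.5, 0.1, -0.2]
grip_width: 0.998
clock: 12.3
position: [0.5675, -0.2704, 0.0253]
ee_rot: [-0.02, 1.0, 0.0, 0.0]
ft_force: [-0.1, -0.1, 1.3]
grip_width: 1.003
```

```bash
python3 -m creep '[[0,0,0,-2,0,0,0],[0,0,0,-1,0,0,0]]'; python3 -m creep '[[0,0,0,-1,0,0,0],[0,0,0,-1,0,0,0]]';  python3 -c "
from m import *
plan([.568,-.27,.026],92.35)
meas('s11','scene')
meas('t11','top')"
```

```text
clock: 12.5
position: [0.5685, -0.2706, 0.0251]
ee_rot: [-0.02, 1.0, 0.001, -0.002]
ft_force: [-13.9, 1.2, 9.9]
grip_width: 1.002
clock: 12.7
position: [0.5686, -0.2706, 0.025]
ee_rot: [-0.02, 1.0, 0.001, -0.004]
ft_force: [-23.3, 4.6, 17.2]
grip_width: 1.0
clock 12.7 p [ 0.5686 -0.2706  0.025 ] yaw_y 92.24 toolz [-0.007  0.002 -1.   ] F [-23.3   4.6  17.2] j7 2.262511697311603
shift now [ 0.6  0.6 -1. ]
turn z -0.002 shift after [ 0.6  0.6 -1. ]
scene L 1429 0.0339111964574108 ((462.3765563964844, 97.36373901367188), (132.94871520996094, 149.54258728027344), 8.043134689331055)
[[386.0942 162.0985]
 [407.018   14.027 ]
 [538.6589  32.629 ]
 [517.7351 180.7005]]
scene R 705 0.03424971076040264 ((647.7225952148438, -336.2340087890625), (130.2601318359375, 87.02735900878906), 2.405278444290161)
[[ 580.8237 -295.492 ]
 [ 584.4761 -382.4427]
 [ 714.6215 -376.976 ]
 [ 710.9691 -290.0253]]
top L 1345 0.03509749107549536 ((458.28118896484375, 132.55555725097656), (128.2709197998047, 222.61007690429688), 6.853066444396973)
[[381.3226 235.4125]
 [407.8853  14.3929]
 [535.2397  29.6986]
 [508.6771 250.7182]]
top R 681 0.035240609454728934 ((642.981201171875, -243.21572875976562), (132.43585205078125, 172.3314208984375), 1.181513786315918)
[[ 575.0006 -158.4337]
 [ 578.5541 -330.7285]
 [ 710.9618 -327.9977]
 [ 707.4083 -155.7029]]
```

View pics/t11.png

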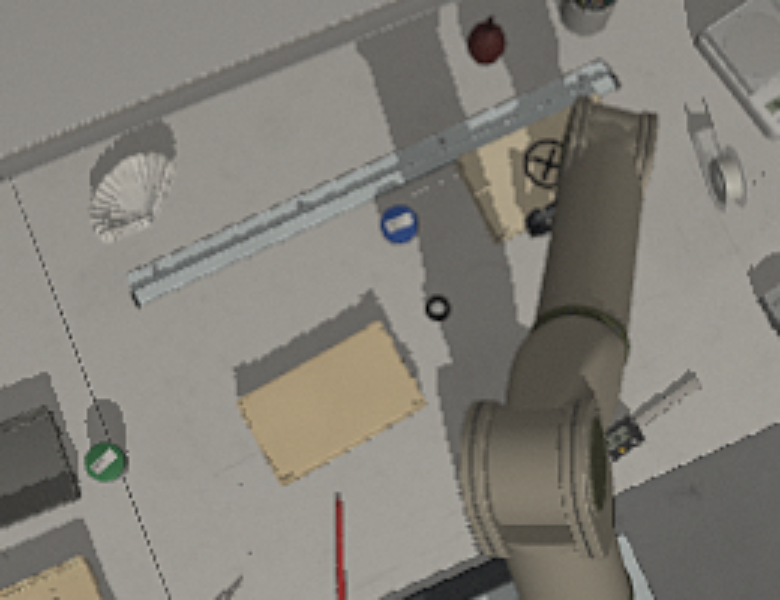

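The force rose to 23 N with no further motion, so the tray is against the rail. I back off, lift clear and check.

```bash
python3 -m creep '[[0,0,0,3,0,0,0],[0,0,0,5,0,0,0],[0,0,0,15,0,0,0],[0,0,0,25,0,0,0],[0,0,0,25,0,0,0],[0,0,0,0,0,-30,0],[0,0,0,0,0,-45,0],[0,0,0,0,0,-45,0]]';  python3 -m creep '[[0,0,0,0,0,-45,0],[0,0,0,0,45,0,0],[0,0,0,0,45,0,0],[0,0,0,0,45,0,0],[0,0,0,0,45,0,0],[0,0,0,0,45,0,0],[0,0,0,0,45,0,0]]'; python3 - <<'E'
from m import *
plan([.568,-.27,.026],92.35)
meas('s12','scene')
meas('t12','top')
for n in('scene','top'):
    _,d=camera(n); w=cloud(n,d); x,y,z=w[...,0],w[...,1],w[...,2]
    s=(x>.64)&(x<.78)&(y>-.45)&(y<.35)&(z>.012)&(z<.021)
    q=w[s]; 
    for k in range(4):
        c=np.polyfit(q[:,1],q[:,0],1); r=q[:,0]-np.polyval(c,q[:,1]); q=q[abs(r)<.013]
    print(n,c,np.percentile(r,[2,50,98]),'near face at -.27',np.polyval(c,-.27)-.01)
E
```

```text
clock: 13.6
position: [0.4991, -0.273, 0.1465]
ee_rot: [-0.02, 1.0, 0.0, -0.0]
ft_force: [0.6, 0.3, 0.5]
grip_width: 1.001
clock: 14.3
position: [0.4885, -0.0014, 0.1907]
ee_rot: [-0.02, 1.0, 0.0, 0.001]
ft_force: [1.3, -0.1, 0.4]
grip_width: 1.002
clock 14.3 p [ 0.4885 -0.0014  0.1907] yaw_y 92.31 toolz [ 0.002  0.001 -1.   ] F [ 1.3 -0.1  0.4] j7 1.5597325856101976
shift now [ -68.3 -271.7  164.6]
turn z -0.001 shift after [ -68.1 -271.8  164.6]
scene L 2290 0.03382943701088251 ((458.0361328125, 133.4219970703125), (133.66845703125, 223.32652282714844), 6.540050506591797)
[[378.9186 236.7464]
 [404.355   14.8731]
 [537.1536  30.0976]
 [511.7172 251.9709]]
scene R 2415 0.0344747772794699 ((644.2533569335938, -267.2996520996094), (134.4175567626953, 225.15087890625), 2.010286569595337)
[[ 573.1369 -157.1511]
 [ 581.035  -382.1634]
 [ 715.3698 -377.4482]
 [ 707.4717 -152.4359]]
top L 1261 0.03492383130540722 ((458.5456237792969, 132.07785034179688), (127.6164779663086, 224.1134033203125), 6.683559417724609)
[[382.1292 235.9466]
 [408.2128  13.3563]
 [534.962   28.2091]
 [508.8784 250.7994]]
top R 1208 0.0351549762277039 ((644.4608154296875, -266.69830322265625), (129.27920532226562, 221.60145568847656), 2.8344805240631104)
[[ 574.4211 -159.2296]
 [ 585.3795 -380.5599]
 [ 714.5005 -374.167 ]
 [ 703.5421 -152.8367]]
scene [-0.0499  0.7091] [-0.0119  0.0009  0.0107] near face at -.27 0.712595510726044
top [-0.0454  0.7088] [-0.0104  0.0002  0.0103] near face at -.27 0.711073976352907
```

View pics/t12.png

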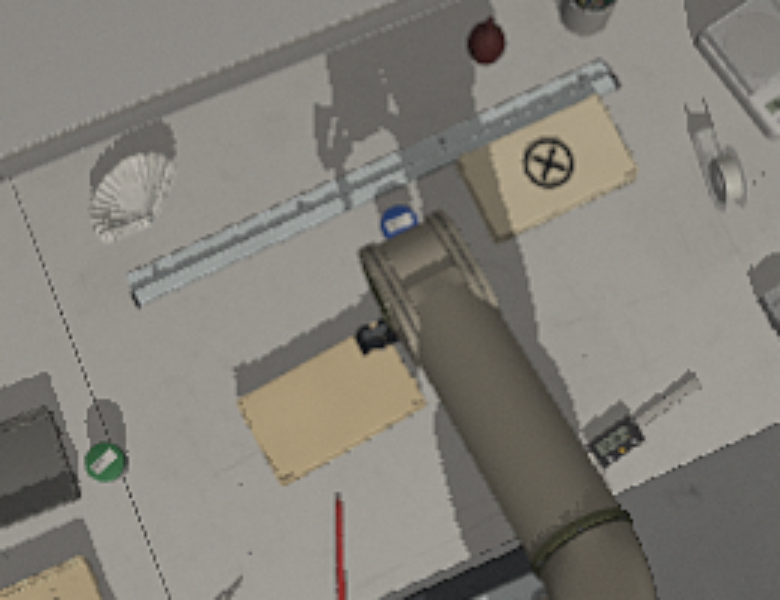

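View pics/s12.png

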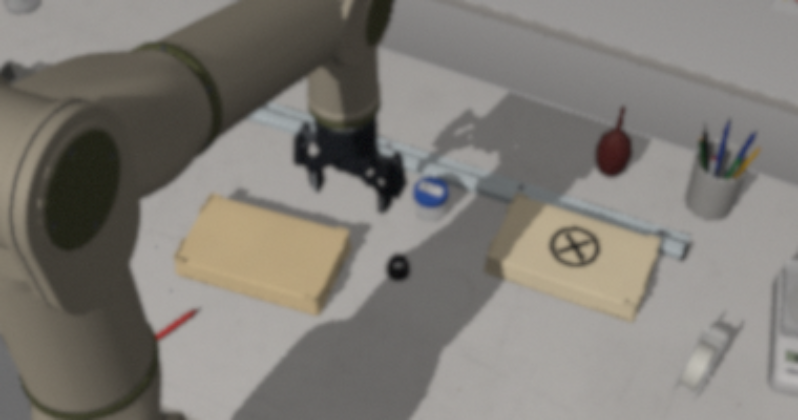

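```bash
python3 - <<'E'
from h import *
np.set_printoptions(precision=4,suppress=True)
for n in('scene','top'):
    w=np.load(f"pics/{n}w.npy"); x,y,z=w[...,0],w[...,1],w[...,2]
    s=(abs(x-(.709-.042*y))<.02)&(y>-.42)&(y<.33)&(z>.012)&(z<.021); q=w[s]
    for k in range(5):
        c=np.polyfit(q[:,1],q[:,0],1); r=q[:,0]-np.polyval(c,q[:,1]); q=q[abs(r)<.012]
    print('before',n,c,len(q))
    p,d=camera(n); w=cloud(n,d); x,y,z=w[...,0],w[...,1],w[...,2]
    s=(z>.028)&(z<.045)&(y>-.40)&(y<-.14)&(x>.56)&(x<.74); q=w[s]
    # far & near edge per y-bin
    b=np.arange(-.37,-.16,.01); F=[];N=[]
    for a in b:
        m=abs(q[:,1]-a)<.006
        F.append(q[m,0].max());N.append(q[m,0].min())
    print('far',np.polyfit(b,F,1),np.polyval(np.polyfit(b,F,1),-.27),'near',np.polyfit(b,N,1))
    c0=(q.min(0)+q.max(0))/2; print(c0)
p,d=camera('top'); cv2.imwrite('pics/t13.png',cv2.resize(p[145:220,320:410],None,fx=7,fy=7,interpolation=cv2.INTER_CUBIC))
p,d=camera('scene'); cv2.imwrite('pics/s13.png',cv2.resize(p[180:260,340:460],None,fx=6,fy=6,interpolation=cv2.INTER_CUBIC))
E
```

```text
before scene [-0.0419  0.7078] 1069
far [-0.044   0.6975] 0.7093968234864226 near [-0.0427  0.5684]
[ 0.6446 -0.2674  0.0365]
before top [-0.0443  0.7088] 521
far [-0.0703  0.6897] 0.7086927877303433 near [-0.0561  0.5668]
[ 0.6513 -0.265   0.0365]
```

View pics/t13.png

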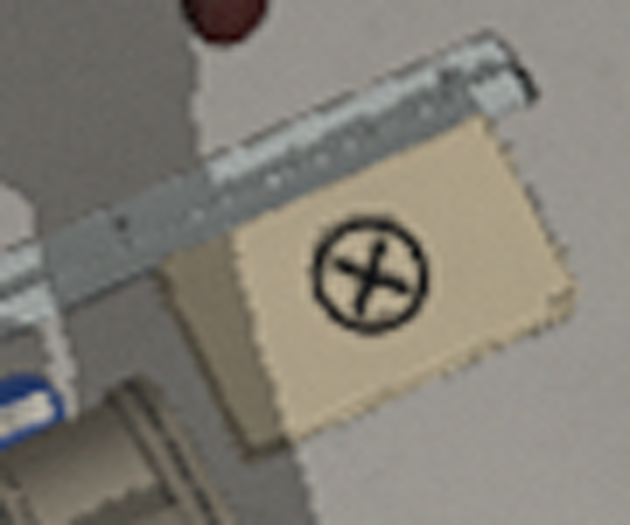

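View pics/s13.png

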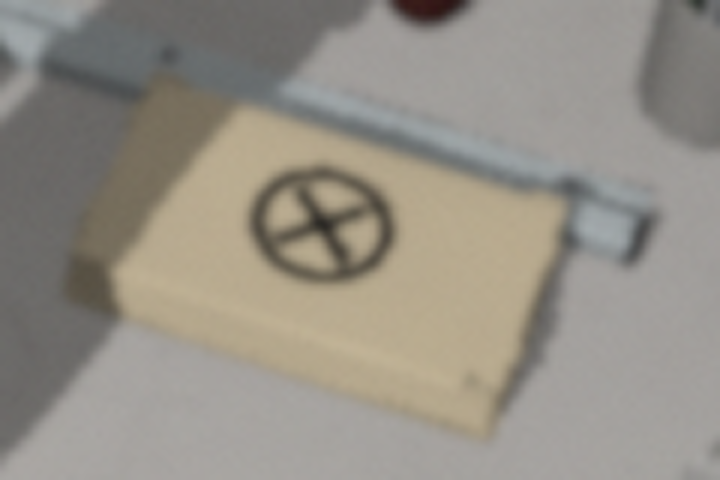

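The pictures agree: the tray's far edge is at x ≈ 0.709 and the rail's near face at 0.709, with slopes of −0.043 and −0.042. The loupe (398,267), pot (430,190) and tape have not moved, and the arm is clear.

```bash
python3 -c "
from workcell import *
print(hand_in())"
```

```text
the job is handed in; nothing more can be done
None
```

The job is done and handed in. I tipped both trays towards the robot, left one first. The stamp showed under the right tray and the left one was bare, so I pushed the right tray against the rail.

- **Flush:** the push ended against firm resistance of about 23 N. In the scene camera the tray's far edge is at x ≈ 0.709 m and the rail's near face at 0.709 m, with slopes of −0.043 and −0.042.
- **Disagreement:** the coarser top camera put the tray's far-edge slope at −0.070 and near-edge slope at −0.056, against −0.044 for the rail. Its point cloud is noisy at edges, and its close-up picture shows no gap.
- **Plain tray:** it lies where it fell, within about 1 mm between pictures from the top camera.
- **Other things:** the loupe, pot, green pot and tape looked unmoved in the pictures; I did not re-measure their positions.
- **Robot:** the gripper was clear of everything at about 15 s on the clock.

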